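Scan the test cassette in the reader

ROBOT

A 6-joint arm with a two-finger parallel gripper is mounted at the origin on the work surface. World frame = base frame: x ahead of the robot, y to its left, z up, the work surface at z = 0. Lengths are in m, angles in rad, forces in N, time in s.
With the tool pointing down it reaches from about 0.35 to 0.85 m from the base axis. Payload 8.1 kg.
Tool frame: the origin (TCP) lies at the very end of the fingers, on their centre line; the grasp point (between the pads) lies 19 mm behind it; z points along the fingers, y is the line along which they close (so a half turn about z gives the same grasp; the last joint's range is limited). The gripper opens to 93 mm and grips with 3 to 60 N. Pads are 15 mm wide; open, the fingers measure 128 mm over their backs; the gripper's body (75 mm by 188 mm) begins 65 mm behind the grasp point.
Start: joints at [-1.324, 0.13, 1.488, -0, 1.523, -0.085], TCP at [0.195, -0.567, 0.179] pointing down, gripper open.
Joint ranges: [-2.96, 2.96], [-0.89, 2.26], [0.02, 2.5], [-1.34, 4.48], [0, 2.73], [-2.66, 2.66]. Speed limits (rad/s): [2.39, 2.39, 2.79, 3.14, 3.14, 3.14].

INTERFACE

Orientations are given as a rotation vector (axis times angle).
In Python, from plant import robot, imaging gives the robot as it stands.
- The arm moves only by the tool jog_arm, never from a script. Its argument "rows" is a list of rows, each a list of 2 entries, a list of its own where there are three numbers: the shift along the tool's x, y, z each as a share of 0.2 m, from -1 to 1, then the turn, a rotation vector about the tool's x, y, z each as a share of pi/2 rad, from -1 to 1. A call has 1 to 5 rows; each row is the pose to reach, as a shift and turn from the pose commanded when the call began, along the tool's axes at that moment; what a row does not reach only later rows make up. A row lasts 1/10 s, in which the tool goes at most 50 mm and 8.59 degrees, less where a joint would pass 70% of its speed; a pose out of reach is approached as far as the arm can. A call with a number of a shift or a turn outside -1 to 1 is refused whole. A call with a gripper value outside its range is refused whole. "hand" is the closure, from -1 (fully open) to 1 (shut), set as the call begins (left out, the last holds). The fingers move at their own pace and stop on an object; "squeeze" is the grip in N (left out, the last holds). Time passes only in rows, so rows that repeat a pose let the fingers close. It gives the time, the measured TCP pose, the force, the opening and the grip force at its end, in the units of the state.
- robot.read_state(): the state, without advancing time (a new reading comes with each control period).
- imaging.read_camera(name): name is "scene" or "top" or "wrist"; returns a dict with "frame" (480x640x3 uint8, red, green, blue), "vertical_fov" (degrees; the focal length in pixels is half the picture's height over the tangent of half this angle, whatever the lens; pixels are square), "cx", "cy" (the principal point, pixels), "R" (3x3) and "t" (3): a world point X has camera coordinates R X + t. Camera axes: x right, y down, z forward; pixel columns grow to the right and rows downward; lengths in m; the calibration is good to about 2 mm. A picture is of the moment at which its call begins. There is no depth.
- robot.close_job(): hands the job in; it is judged then, once.
The state is a dict: "t": time; "q": joint angles; "dq": joint speeds; "joint_torque": joint torques, N m; "tool_pos": TCP position; "orientation": TCP orientation; "force": force on the tool from outside, world axes, zero at the start; "wrist_torque": the same for the moment, N m; "opening": finger opening in m; "gripper_force": force on a finger pad.
Only numpy, scipy, OpenCV 4.12 (cv2) and the standard library are available. Lean on these libraries where they do the work, as an engineer would, in place of code of your own. Each camera call takes 0.05 s, during which the arm holds its last target. There are 200 camera calls.

TASK

Pull the test reader's carriage all the way out to its stop, then take the hand scanner from its cradle and aim its window squarely at the middle of the code label on the cassette in the carriage, about 8 cm off, holding it still for two seconds without touching the cassette. Then set the scanner gently back into its cradle the way it lay, let go of it, and leave the carriage fully out and everything else on the bench where it is.

Things in the scene. Friction and masses are not known exactly. Their poses are not given: they have to be found in the camera images.
- reader: White desktop cassette reader, fixed: housing 170 deep (x), 130 wide (y), 88 high, open at the front, teal screen on its roof. Yaw only. Origin on the bench straight under the grip post of the shut carriage; +x points into the reader; the housing's front face is 50 mm from the origin along +x. The grey carriage slides out along -x.
- carriage (a joint): How far the reader's grey carriage is pulled out, m: 0 shut, 0.100 at its stop. It may start up to 20 mm out. A light spring draws it in, but slide friction (about 4 N) is stronger, so it stays where it is left; pulling takes about 5 to 7 N.
- grip_post (a point): Grip on the carriage: an orange upright post 16 (x) by 22 (y) mm, bench heights 14 to 52 mm; this point is on its axis, 40 mm above the bench, and moves with the carriage. The post stands 42 mm in front of the carriage's front plate (96 wide, top at 29 mm), joined by a low arm 16 wide, top at 26 mm. Axes as the reader's.
- cassette: Blue test cassette 70 x 24 x 7 mm fixed on the carriage's bed, sloping 0.35 rad, low end toward the robot; under the roof when shut. Origin: centre of its underside; +x up the slope toward the reader, +z square to its face (up and tipped to the reader's -x). With the carriage at its stop the origin is 42 mm above the bench, 5 mm along the reader's +x from the reader's origin.
- label (a point): Centre of the white 20 mm square code label (black square pattern) on the cassette's face, at the low, front end: 20 mm from the cassette's origin along its -x and 7.5 mm along its +z. Same axes as the cassette.
- scanner: Loose hand scanner, 160 mm long, 0.18 to 0.35 kg: grey handle 26 (y) x 28 mm high from x -80 to +30, yellow head 46 wide x 36 high from x +30 to +80, flat common underside. Origin: centre of the underside; +x toward the head, +z up when in the cradle. It looks along its own -z, out of the head's underside; how it is turned about that line does not matter.
- window (a point): Centre of the dark red window on the underside of the scanner's head, 55 mm from the scanner's origin along +x, z = 0. Same axes as the scanner; it looks along -z.
- handle (a point): Where to grip the scanner: the centre of the handle, 10 mm from its origin along -x and 14 mm along +z, close to its centre of mass; the handle is 26 mm wide there and the cradle is open on both sides of it.
- cradle: Black scanner cradle, fixed, base 190 x 76 x 6 mm. Origin: centre of its underside; +x toward the head's end. Two rests, tops 30 mm up: tail (x -82 to -46, side walls 36 mm apart), head (x +28 to +87, walls 58 apart, end wall at 87); walls rise to 46 mm. x -46 to +28 is free for fingers. Scanner at home: window down, same axes as the cradle, its origin 30 mm above the cradle's.
- spare_a: Spare blue cassette 70 x 24 x 7 mm lying loose on the bench, origin under its centre. Leave it.
- spare_b: Another spare blue cassette, the same size. Leave it.
- bowl: Red plastic waste bowl, 180 mm across, 85 mm high, origin under its centre. Leave it.
- rack: White tube rack with capped tubes, 200 (x) x 80 (y) x 90 mm high, origin under its centre. Leave it.
Not all that is in view belongs to the job. What is meant by the cradle is not green, pink or white, and is the larger of those in its own colour.

How it is judged:
By the outcome, as a careful person would: the job done as asked, in the order asked, and still so for the second after the job is handed in, with the robot touching nothing.
It also fails if it takes over 67 s, if anything falls off the work surface, if the arm or the gripper's body presses on something with over 40 N, if the wrist force passes 120 N, or if a joint passes its speed limit or range.

## Working session

There is one attempt and no reset: what is moved stays moved. The work goes in short steps, Python scripts to look and compute and a tool call to move; the robot and the scene stay as the last step left them, time stands still between calls to the robot, and variables do not carry over. Pictures are saved under pics/ and viewed, at most 13 in all, crops included, and the job is handed in when it is done.

Besides the shell and the picture viewer there is one more tool, called after "Emit:" as a command line: name --argument value ..., lists and objects as JSON in quotes. jog_arm: Moves the arm, as the interface text tells. Its arguments: {"type":"object","properties":{"rows":{"type":"array"},"hand":{"type":"number"},"squeeze":{"type":"number"}},"required":["rows"]}

```bash
ls; mkdir -p pics
python3 - <<'E'
from plant import robot, imaging
import cv2,pickle
print(robot.read_state())
d={}
for n in("scene","top","wrist"):
    c=imaging.read_camera(n); d[n]=c
    cv2.imwrite(f"pics/{n}0.png",c["frame"][:,:,::-1]); print(n,c["vertical_fov"],c["cx"],c["cy"],c["R"],c["t"])
pickle.dump(d,open("cams0.pkl","wb"))
E
```

```text
pics
{'t': 0.0, 'q': array([-1.32439772e+00,  1.31188932e-01,  1.48930134e+00, -1.16861381e-05,
        1.52298537e+00, -8.54195284e-02]), 'dq': array([ 0.00138218, -0.00012558, -0.00099865, -0.00175738, -0.00046029,
       -0.00019643]), 'joint_torque': array([ 8.37102853e-04, -5.59838212e+01, -4.91756737e+01,  7.69195100e-02,
        3.52021982e-02, -1.80065367e-04]), 'tool_pos': array([ 0.19530269, -0.56663194,  0.17805882]), 'orientation': array([-3.09660393e+00, -5.18521898e-01,  2.55937000e-04]), 'force': array([-0.28336571,  0.22117277, -0.48030654]), 'wrist_torque': array([-0.02418256, -0.0726342 , -0.02126012]), 'gripper_force': 0.0, 'opening': 0.09307032836985696}
scene 42.35406491156253 311.7375676027291 242.1527546198363 [[-0.7215555   0.69212431  0.0179332 ]
 [ 0.53071689  0.56954742 -0.6276586 ]
 [-0.44463158 -0.44337306 -0.77828213]] [ 0.44880675 -0.2458989   2.14391732]
top 55.965604834536244 324.45982899118434 237.4045491229076 [[-0.03063429 -0.9993737  -0.01771319]
 [-0.98851187  0.03291594 -0.14751551]
 [ 0.14800617  0.01299067 -0.98890112]] [-0.01662003  0.58965729  1.05609774]
wrist 71.47460405104138 319.2115807406577 244.25861443716354 [[ 0.32625721 -0.94527797 -0.0024059 ]
 [-0.91788531 -0.31740904  0.23819751]
 [-0.22592652 -0.07550532 -0.97121375]] [-0.59913879 -0.02829017  0.38936326]
```

View pics/top0.png

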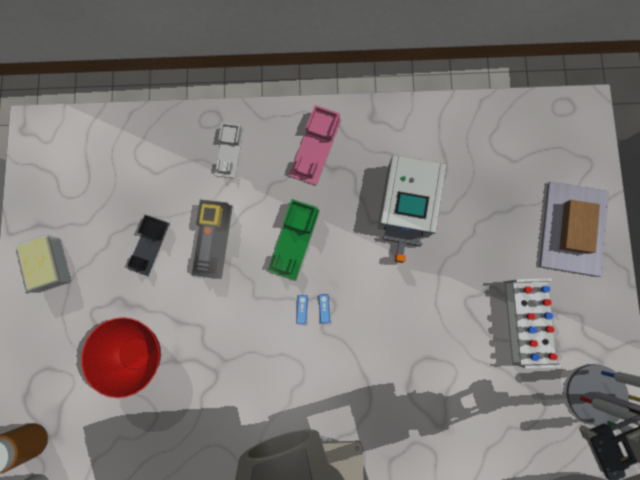

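View pics/scene0.png

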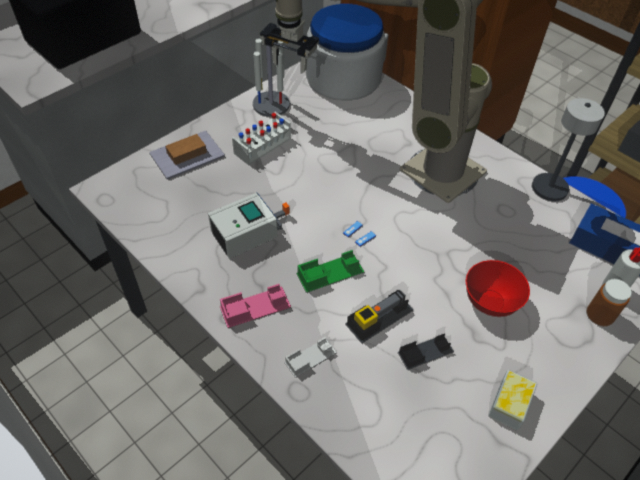

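The top view shows the reader at about (412,195) with its orange post at (400,257), and the black cradle with the yellow-headed scanner at (211,238). The scene view shows the post at (285,208) and the scanner at about (380,312). Next I'll enlarge crops of both.

```bash
cat > h.py <<'E'
import numpy as np, cv2, pickle
def cam(c):
    f=240/np.tan(np.radians(c["vertical_fov"]/2)); return f,np.array(c["R"]),np.array(c["t"])
def proj(c,X):
    f,R,t=cam(c); p=np.atleast_2d(X)@R.T+t
    return np.c_[c["cx"]+f*p[:,0]/p[:,2], c["cy"]+f*p[:,1]/p[:,2]]
def at(c,u,v,z):
    f,R,t=cam(c); d=R.T@np.array([(u-c["cx"])/f,(v-c["cy"])/f,1]); o=-R.T@t
    return o+d*(z-o[2])/d[2]
def pose(x,y,z,yaw,P):
    P=np.atleast_2d(P); c,s=np.cos(yaw),np.sin(yaw)
    return np.c_[x+c*P[:,0]-s*P[:,1], y+s*P[:,0]+c*P[:,1], z+P[:,2]]
E
python3 - <<'E'
import cv2,numpy as np
t=cv2.imread("pics/top0.png"); s=cv2.imread("pics/scene0.png")
r=lambda i,x,y,w,h,k:cv2.resize(i[y:y+h,x:x+w],None,fx=k,fy=k,interpolation=cv2.INTER_CUBIC)
a=np.hstack([r(t,185,190,60,95,6),r(t,375,150,73,95,6)]); cv2.imwrite("pics/ct.png",a); print(a.shape)
a=np.hstack([r(s,340,280,80,65,5),r(s,205,185,80+10,65,4.4444)[:0] if 0 else r(s,205,190,80,65,5)]); print(a.shape); cv2.imwrite("pics/cs.png",a)
E
```

```text
(570, 798, 3)
(325, 800, 3)
```

View pics/ct.png

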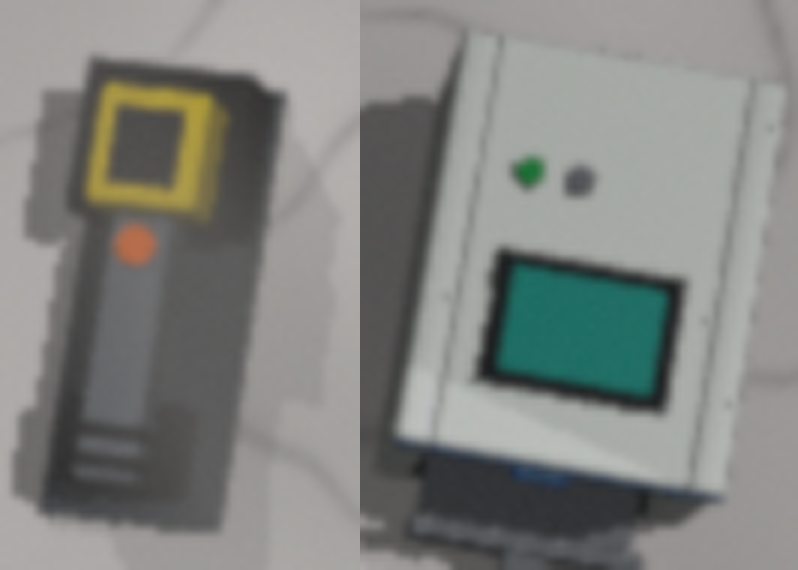

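View pics/cs.png

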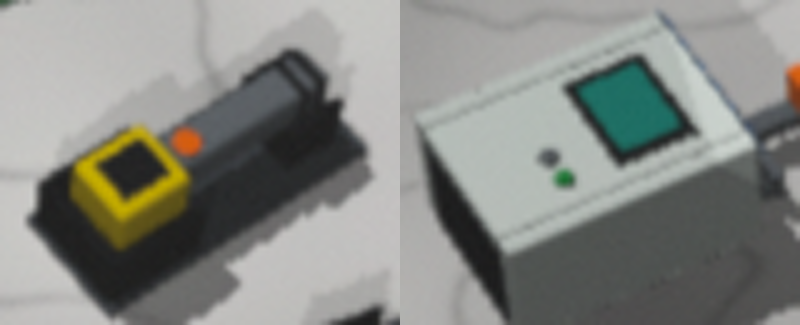

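The crops give these corners:

| Feature | Top crop (px) | Scene crop (px) |
|---|---|---|
| Reader roof | (468,32), (787,85), (722,497), (397,440) | (417,120), (505,252), (757,143), (657,12) |
| Cradle base | (95,60), (285,92), (218,530), (40,515) | (30,218), (115,312), (368,152) |
| Yellow head top | (107,83), (210,93), (193,212), (85,203) | (75,180), (140,125), (190,178), (122,218) |

I'll fit poses to these.

```bash
cat > fit.py <<'E'
from h import *
from scipy.optimize import least_squares
d=pickle.load(open("cams0.pkl","rb")); T,S=d["top"],d["scene"]
A=np.array
t1=lambda L:A(L)/6+[185,190]; t2=lambda L:(A(L)-[360,0])/6+[375,150]
s1=lambda L:A(L)/5+[340,280]; s2=lambda L:(A(L)-[400,0])/5+[205,190]
def fit(name,z,mt,ot,ms,os,g):
    def r(p):
        a=(proj(T,pose(p[0],p[1],z,p[2],mt))-ot) if len(mt) else []
        b=(proj(S,pose(p[0],p[1],z,p[2],ms))-os) if len(ms) else []
        return np.r_[np.ravel(a),np.ravel(b)]
    q=least_squares(r,g,loss="soft_l1"); print(name,q.x.round(4),np.degrees(q.x[2]).round(1)); print(r(q.x).reshape(-1,2).round(1).tolist()); return q.x
# x is image-up; far=+x (top of top image)
roof=A([[220,65,88],[220,-65,88],[50,-65,88],[50,65,88]])/1e3
rt=t2([[468,32],[787,85],[722,497],[397,440]]); rs=s2([[505,252],[417,120],[657,12],[757,143]])
for a,b,c,e in((roof,rt,roof,rs),(roof,rt,[],[]),([],[],roof,rs)): fit("reader",0,a,b,c,e,[.6,-.1,-.15])
base=A([[95,38,6],[95,-38,6],[-95,-38,6],[-95,38,6]])/1e3
bt=t1([[95,60],[285,92],[218,530],[40,515]]); bs=s1([[115,312],[30,218],[368,152]])
for a,b,c,e in((base,bt,base[[0,1,3]],bs),(base,bt,[],[]),([],[],base[[0,1,3]],bs)): fit("cradle",0,a,b,c,e,[.55,.3,-.1])
hd=A([[80,23,36],[80,-23,36],[30,-23,36],[30,23,36]])/1e3
ht=t1([[107,83],[210,93],[193,212],[85,203]]); hs=s1([[122,218],[75,180],[140,125],[190,178]])
fit("scanner",.03,hd,ht,hd,hs,[.55,.3,-.1])
from scipy import ndimage
for n,c in(("top",T),("scene",S)):
    f=c["frame"].astype(int); m=(f[:,:,0]>170)&(f[:,:,1]>50)&(f[:,:,1]<130)&(f[:,:,2]<60)
    l,k=ndimage.label(m)
    for i in range(1,k+1):
        y,x=np.where(l==i)
        if len(x)>5: print(n,len(x),x.mean().round(1),y.mean().round(1),x.min(),x.max(),y.min(),y.max(),at(c,x.mean(),y.mean(),.052).round(3))
E
python3 fit.py
```

```text
reader [ 0.5483 -0.2205 -0.2166] -12.4
[[-0.8, -0.7], [0.0, -0.2], [0.1, 0.5], [-0.9, 0.0], [0.1, 0.0], [-1.4, -2.1], [-0.1, -1.0], [0.2, -0.3]]
reader [ 0.548  -0.2214 -0.2157] -12.4
[[-0.5, -0.6], [0.4, -0.1], [0.6, 0.6], [-0.5, 0.1]]
reader [ 0.5496 -0.2181 -0.2138] -12.2
[[0.4, 0.9], [-1.2, -1.3], [0.0, -0.3], [0.4, 0.4]]
cradle [ 0.5974  0.2518 -0.1298] -7.4
[[0.6, 2.0], [-1.7, -0.5], [-0.4, 0.6], [-0.8, 0.2], [-1.1, 0.6], [-1.2, 0.1], [-0.5, -1.5]]
cradle [ 0.5985  0.2501 -0.134 ] -7.7
[[1.4, 1.5], [-0.9, -0.9], [0.1, 0.2], [-0.2, -0.4]]
cradle [ 0.5958  0.2547 -0.1468] -8.4
[[-0.5, 0.6], [-0.2, -0.1], [0.9, -0.7]]
scanner [ 0.5959  0.2487 -0.1322] -7.6
[[-1.9, -0.2], [-0.3, -0.1], [-0.3, 0.3], [-1.2, -0.0], [-0.5, 0.4], [-1.7, -3.8], [-0.6, -1.7], [0.1, -0.8]]
top 39 400.9 257.3 397 404 255 260 [ 0.533 -0.217  0.052]
scene 18 285.3 205.1 283 288 203 207 [ 0.534 -0.214  0.052]
scene 19 377.0 308.0 375 379 306 310 [0.607 0.245 0.052]
```

Both cameras agree on the poses: reader (0.548, -0.220, yaw -0.216), carriage about 14 mm out with the post at (0.534, -0.2165), and cradle (0.597, 0.250, yaw about -0.133). Next I'll plan the approach to the post.

```bash
cat > d.py <<'E'
import numpy as np
from scipy.spatial.transform import Rotation as Ro
from plant import robot
def down(yaw,tilt=0):  # tool x at yaw; tilt>0: tool z leans to tool x
    c,s=np.cos(yaw),np.sin(yaw); x=np.array([c,s,0]); z=np.array([0,0,-1.]); 
    R=np.c_[x,np.cross(z,x),z]; return R@Ro.from_euler('y',tilt).as_matrix()
def delta(p,R,P0=None,R0=None):
    s=robot.read_state()
    if P0 is None: P0=s["tool_pos"]; R0=Ro.from_rotvec(s["orientation"]).as_matrix()
    sh=R0.T@(np.array(p)-P0)/.2; w=Ro.from_matrix(R0.T@R).as_rotvec()/(np.pi/2)
    print("t",round(s["t"],2),"shift",sh.round(4).tolist(),"turn",w.round(4).tolist(),"|mm|",round(np.linalg.norm(sh)*200,1))
    return np.array(p),R
E
python3 - <<'E'
from d import *
R=down(-.216)
a=delta([.40,-.36,.2],R); b=delta([.534,-.2165,.15],R,*a)
E
```

```text
t 0.15 shift [1.3043, -0.6443, -0.1074] turn [-0.0009, 0.0002, 0.3488] |mm| 291.7
t 0.15 shift [0.5007, -0.8444, 0.25] turn [0.0, 0.0, 0.0] |mm| 202.6
```

Emit:
jog_arm --rows '[[[0.65,-0.32,-0.11],[0,0,0.349]],[[0.65,-0.32,-0.11],[0,0,0.349]],[[0.65,-0.32,-0.11],[0,0,0.349]],[[0.65,-0.32,-0.11],[0,0,0.349]],[[0.65,-0.32,-0.11],[0,0,0.349]]]' --hand -1

```text
t: 0.65
tool_pos: [0.2986, -0.4635, 0.2014]
orientation: [3.123, -0.338, 0.0]
force: [-1.0, 0.1, 0.4]
opening: 0.0932
gripper_force: 0.0
```

Run:
```python
from d import *
R=down(-.216)
a=delta([.42,-.33,.2],R); b=delta([.534,-.2165,.16],R,*a)
```

```text
t 0.65 shift [0.45, -0.7818, 0.0068] turn [0.0003, -0.0002, 0.0003] |mm| 180.4
t 0.65 shift [0.4351, -0.6765, 0.2] turn [0.0, 0.0, 0.0] |mm| 165.8
```

Emit:
jog_arm --rows '[[[0.45,-0.78,0.0],[0,0,0]],[[0.45,-0.78,0.0],[0,0,0]],[[0.45,-0.78,0.0],[0,0,0]],[[0.45,-0.78,0.0],[0,0,0]],[[0.885,-1.0,0.1],[0,0,0]]]'

```text
t: 1.15
tool_pos: [0.4662, -0.3192, 0.1926]
orientation: [3.122, -0.335, 0.002]
force: [0.5, -1.5, 0.6]
opening: 0.0926
gripper_force: 0.0
```

Run:
```python
from d import *
R=down(-.216)
a=delta([.534,-.2165,.15],R)
```

```text
t 1.15 shift [0.222, -0.5742, 0.2122] turn [0.0011, -0.0009, 0.0014] |mm| 130.2
```

Emit:
jog_arm --rows '[[[0.21,-0.55,0.2],[0,0,0]],[[0.21,-0.55,0.2],[0,0,0]],[[0.21,-0.55,0.2],[0,0,0]],[[0.21,-0.55,0.2],[0,0,0]],[[0.21,-0.55,0.2],[0,0,0]]]'

```text
t: 1.65
tool_pos: [0.5305, -0.2213, 0.1505]
orientation: [3.124, -0.335, -0.002]
force: [-0.5, -0.7, -0.2]
opening: 0.0931
gripper_force: 0.0
```

Run:
```python
from d import *
from h import *
from plant import imaging
c=imaging.read_camera("wrist"); pickle.dump(c,open("w1.pkl","wb"))
cv2.imwrite("pics/w1.png",c["frame"][:,:,::-1])
R=down(-.216)
print(robot.read_state()["tool_pos"])
a=delta([.534,-.2165,.15],R)
f=c["frame"].astype(int); m=(f[:,:,0]>150)&(f[:,:,1]>40)&(f[:,:,1]<130)&(f[:,:,2]<70)
y,x=np.where(m); print(len(x),x.min(),x.max(),y.min(),y.max(),x.mean(),y.mean(),at(c,x.mean(),y.mean(),.052))
print("pred top corners",proj(c,pose(.534,-.2165,0,-.216,[[.008,.011,.052],[.008,-.011,.052],[-.008,-.011,.052],[-.008,.011,.052]])).round(0).tolist())
```

```text
[ 0.53050119 -0.22206008  0.15107435]
t 1.7 shift [0.0111, -0.0309, 0.0054] turn [0.0003, 0.0002, 0.0003] |mm| 6.7
329 304 325 223 237 314.468085106383 229.9787234042553 [ 0.53580849 -0.21810918  0.052     ]
pred top corners [[301.0, 224.0], [325.0, 224.0], [325.0, 241.0], [301.0, 241.0]]
```

View pics/w1.png

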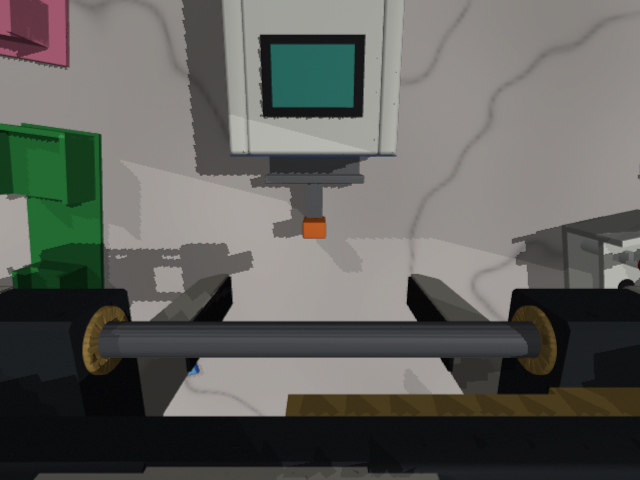

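The wrist view shows the post at (314,229), between the fingers and aligned with the reader, which puts it at (0.535, -0.2175). Now I'll go down and grip it.

Emit:
jog_arm --rows '[[[0.017,-0.027,0.15],[0,0,0]],[[0.017,-0.027,0.35],[0,0,0]],[[0.017,-0.027,0.55],[0,0,0]],[[0.017,-0.027,0.64],[0,0,0]],[[0.017,-0.027,0.64],[0,0,0]]]'

```text
t: 2.2
tool_pos: [0.5321, -0.2168, 0.0198]
orientation: [-3.121, 0.341, 0.009]
force: [-0.3, 0.5, -0.1]
opening: 0.0928
gripper_force: 0.0
```

Emit:
jog_arm --rows '[[[0,0,0],[0,0,0]],[[0,0,0],[0,0,0]],[[0,0,0],[0,0,0]],[[0,0,0],[0,0,0]],[[0,0,0],[0,0,0]]]' --hand 1 --squeeze 30

```text
t: 2.7
tool_pos: [0.536, -0.2164, 0.0239]
orientation: [3.123, -0.339, 0.002]
force: [-0.7, 0.5, -0.1]
opening: 0.0576
gripper_force: 0.0
```

Run:
```python
from plant import robot
s=robot.read_state(); print(s["tool_pos"],s["orientation"],s["force"],s["opening"],s["gripper_force"])
```

```text
[ 0.53601377 -0.21644317  0.02393709] [ 3.12278818e+00 -3.38899187e-01  1.92546620e-03] [-0.73842389  0.48622529 -0.06958913] 0.05763781732510635 0.0
```

Emit:
jog_arm --rows '[[[0,0,0],[0,0,0]],[[0,0,0],[0,0,0]],[[0,0,0],[0,0,0]],[[0,0,0],[0,0,0]],[[0,0,0],[0,0,0]]]'

```text
t: 3.2
tool_pos: [0.5354, -0.2162, 0.023]
orientation: [-3.123, 0.339, 0.0]
force: [-0.5, -0.4, 0.6]
opening: 0.0175
gripper_force: 0.0
```

Emit:
jog_arm --rows '[[[0,0,0],[0,0,0]],[[-0.02,0,0],[0,0,0]],[[-0.06,0,0],[0,0,0]],[[-0.11,0,0],[0,0,0]],[[-0.16,0,0],[0,0,0]]]'

```text
t: 3.7
tool_pos: [0.5031, -0.209, 0.023]
orientation: [-3.123, 0.339, 0.001]
force: [-0.3, 0.2, -0.7]
opening: 0.0004
gripper_force: 0.0
```

Emit:
jog_arm --rows '[[[-0.05,0,0],[0,0,0]],[[-0.1,0,0],[0,0,0]],[[-0.15,0,0],[0,0,0]],[[-0.19,0,0],[0,0,0]],[[-0.2,0,0],[0,0,0]]]'

```text
t: 4.2
tool_pos: [0.4642, -0.2005, 0.023]
orientation: [-3.123, 0.339, 0.0]
force: [0.5, -0.8, -0.0]
opening: 0.001
gripper_force: 0.0
```

The gripper closed on nothing, so I'll look again.

Run:
```python
from h import *
from plant import imaging
a=imaging.read_camera("wrist"); b=imaging.read_camera("scene");t=imaging.read_camera("top")
pickle.dump((a,b,t),open("l2.pkl","wb"))
x=cv2.resize(b["frame"][170:270,190:320],(520,400),interpolation=cv2.INTER_CUBIC); y=a["frame"][100:400,180:460]; 
x=cv2.copyMakeBorder(x,0,0,0,0,0); y=cv2.copyMakeBorder(y,0,100,0,0,0)
cv2.imwrite("pics/l2.png",np.hstack([x,y])[:,:,::-1])
```

```text
(no output)
```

View pics/l2.png

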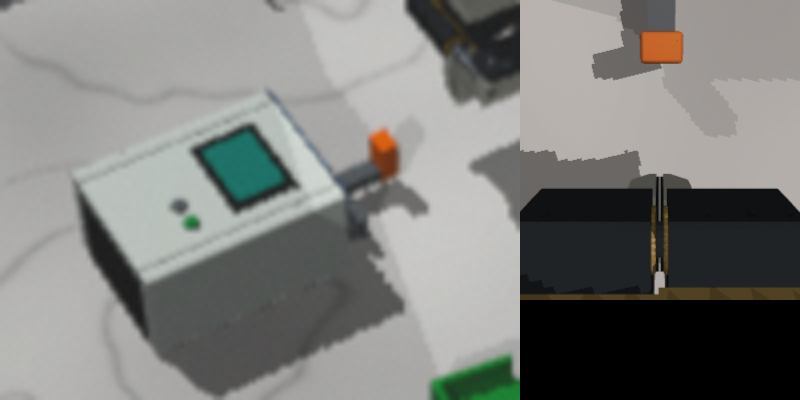

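The post at crop (382,140) hasn't moved, and the closed fingers are in front of it on the robot side. I'll compare the reported TCP with the images.

Run:
```python
from h import *
from d import *
a,b,t=pickle.load(open("l2.pkl","rb"))
s=robot.read_state(); p=s["tool_pos"]; print(p)
z=Ro.from_rotvec(s["orientation"]).as_matrix()[:,2]
for n,c in(("wrist",a),("scene",b),("top",t)):
    print(n,"tcp",proj(c,[p,p-.019*z,p-.084*z]).round(1).tolist())
    f=c["frame"].astype(int); m=(f[:,:,0]>150)&(f[:,:,1]>40)&(f[:,:,1]<130)&(f[:,:,2]<70)
    if n=="scene": m[:,330:]=0
    y,x=np.where(m); print(len(x),x.mean(),y.mean(),x.min(),x.max(),y.min(),y.max(),at(c,x.mean(),y.mean(),.05))
    print(proj(c,[[.535,-.2175,.052],[.535,-.2175,.014]]).round(1).tolist())
    cr=c["frame"][120:320,200:400] if n=="wrist" else (c["frame"][150:250,250:350] if n=="scene" else c["frame"][230:330,360:460])
    globals().setdefault("L",[]).append(cv2.resize(cr,(266,400),interpolation=cv2.INTER_CUBIC) if 0 else cv2.resize(cr,(266,266),interpolation=cv2.INTER_CUBIC))
cv2.imwrite("pics/l3.png",cv2.resize(np.hstack(L[1:]),(800,400))[:,:,::-1])
```

```text
[ 0.46536574 -0.20088226  0.02329834]
wrist tcp [[319.1, 265.6], [319.1, 275.3], [318.9, 329.2]]
1197 321.8847117794486 146.484544695071 302 342 132 351 [ 0.53576473 -0.217823    0.05      ]
[[321.6, 148.0], [321.2, 150.5]]
scene tcp [[303.8, 202.7], [303.9, 198.7], [304.1, 184.5]]
41 271.780487804878 165.0 246 288 113 207 [ 0.44371011 -0.38067611  0.05      ]
[[284.3, 204.7], [284.5, 212.7]]
top tcp [[394.1, 286.5], [395.2, 286.2], [399.1, 285.1]]
294 326.5238095238095 339.7925170068027 81 556 287 396 [ 0.34549262 -0.03294169  0.05      ]
[[401.1, 256.6], [398.8, 258.2]]
```

View pics/l3.png

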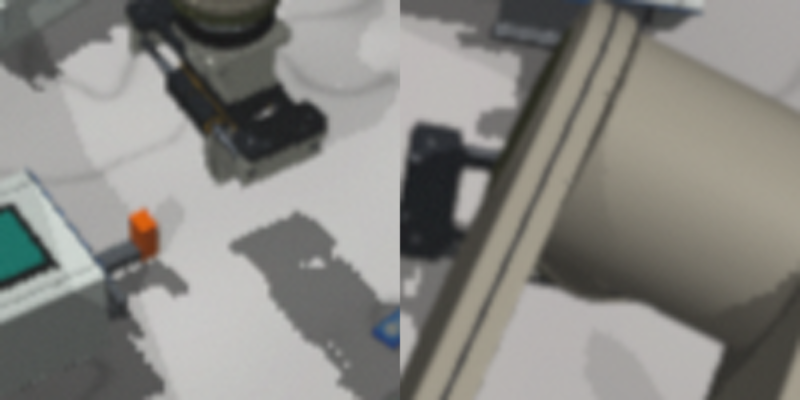

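Run:
```python
from h import *
a,b,t=pickle.load(open("l2.pkl","rb")); w=pickle.load(open("w1.pkl","rb"))
for n,c in(("w1",w),("now",a)):
    print(n,"cam pos",-(c["R"].T@c["t"]).round(4))
    f=c["frame"].astype(int)[:240]; m=(f[:,:,0]>f[:,:,2]*2+40)&(f[:,:,0]>f[:,:,1]*1.5)
    y,x=np.where(m); print(x.min(),x.max(),y.min(),y.max())
    # brightness column through post centre
    k=int(x.mean()); print([tuple(v) for v in f[y.min()-2:y.max()+3:2 if n=="now" else 1,k]])
    print("pred",[proj(c,pose(.535,-.2175,0,-.216,np.array([[8,11,z],[8,-11,z],[-8,-11,z],[-8,11,z]])/1e3)).round(0).tolist() for z in(52,26)])
```

```text
w1 cam pos [ 0.5949 -0.2356  0.3556]
303 324 217 237
[(np.int64(76), np.int64(77), np.int64(79)), (np.int64(76), np.int64(77), np.int64(79)), (np.int64(80), np.int64(71), np.int64(69)), (np.int64(93), np.int64(44), np.int64(15)), (np.int64(93), np.int64(43), np.int64(14)), (np.int64(93), np.int64(44), np.int64(14)), (np.int64(98), np.int64(45), np.int64(14)), (np.int64(129), np.int64(62), np.int64(22)), (np.int64(176), np.int64(87), np.int64(33)), (np.int64(181), np.int64(89), np.int64(36)), (np.int64(181), np.int64(90), np.int64(36)), (np.int64(181), np.int64(89), np.int64(36)), (np.int64(181), np.int64(89), np.int64(36)), (np.int64(181), np.int64(89), np.int64(36)), (np.int64(181), np.int64(88), np.int64(35)), (np.int64(181), np.int64(88), np.int64(35)), (np.int64(180), np.int64(87), np.int64(34)), (np.int64(179), np.int64(88), np.int64(35)), (np.int64(179), np.int64(87), np.int64(35)), (np.int64(178), np.int64(87), np.int64(35)), (np.int64(178), np.int64(86), np.int64(34)), (np.int64(176), np.int64(86), np.int64(33)), (np.int64(168), np.int64(81), np.int64(31)), (np.int64(146), np
[... 526 characters left out ...]
p.int64(43)), (np.int64(197), np.int64(101), np.int64(43)), (np.int64(197), np.int64(101), np.int64(42)), (np.int64(197), np.int64(102), np.int64(43)), (np.int64(197), np.int64(101), np.int64(43)), (np.int64(198), np.int64(101), np.int64(43)), (np.int64(198), np.int64(100), np.int64(42)), (np.int64(197), np.int64(99), np.int64(42)), (np.int64(198), np.int64(100), np.int64(42)), (np.int64(196), np.int64(98), np.int64(40)), (np.int64(179), np.int64(88), np.int64(36)), (np.int64(121), np.int64(57), np.int64(19)), (np.int64(132), np.int64(129), np.int64(125))]
pred [[[300.0, 131.0], [344.0, 131.0], [343.0, 164.0], [300.0, 164.0]], [[302.0, 135.0], [340.0, 135.0], [340.0, 164.0], [303.0, 164.0]]]
```

Run:
```python
from h import *
a,b,t=pickle.load(open("l2.pkl","rb"))
w=cv2.resize(a["frame"][230:350,260:380],(480,480),interpolation=cv2.INTER_CUBIC)
w=cv2.convertScaleAbs(w,alpha=2.2,beta=20)
s=cv2.resize(b["frame"][145:225,275:335],(300,400),interpolation=cv2.INTER_CUBIC); s=cv2.convertScaleAbs(s,alpha=1.6,beta=10)
s=cv2.copyMakeBorder(s,0,80,0,0,0)
for x,y in((303.8,202.7),(303.9,198.7),(304.1,184.5)): cv2.circle(s,(int((x-275)*5),int((y-145)*5)),4,(255,0,0),1)
for x,y in((319,265.6),(319,275.3),(319,329.2)): cv2.circle(w,(int((x-260)*4),int((y-230)*4)),4,(255,0,0),1)
cv2.imwrite("pics/l4.png",np.hstack([w,s])[:,:,::-1])
```

```text
(no output)
```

View pics/l4.png

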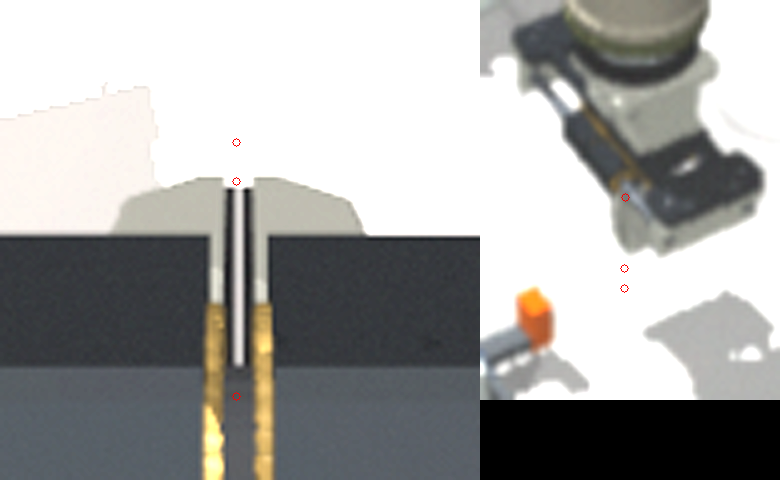

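The scene crop shows the real fingertips at about (625,245), roughly 8.6 px (35 to 40 mm) above the reported TCP at (624,288). The wrist crop shows them at row 274, also short of the predicted row 266. The gripper closed above the post. I'll measure the true tip height by touching the bench gently.

Emit:
jog_arm --rows '[[[0,0,0.02],[0,0,0]],[[0,0,0.04],[0,0,0]],[[0,0,0.06],[0,0,0]],[[0,0,0.075],[0,0,0]],[[0,0,0.075],[0,0,0]]]'

```text
t: 4.85
tool_pos: [0.4647, -0.2004, 0.0072]
orientation: [-3.123, 0.339, 0.002]
force: [-0.4, -0.3, -0.3]
opening: 0.0004
gripper_force: 0.0
```

Emit:
jog_arm --rows '[[[0,0,0.01],[0,0,0]],[[0,0,0.02],[0,0,0]],[[0,0,0.03],[0,0,0]],[[0,0,0.03],[0,0,0]]]'

```text
t: 5.25
tool_pos: [0.465, -0.2006, 0.0018]
orientation: [-3.123, 0.339, 0.001]
force: [-0.2, -0.0, -0.2]
opening: 0.0005
gripper_force: 0.0
```

Emit:
jog_arm --rows '[[[0,0,0.015],[0,0,0]],[[0,0,0.03],[0,0,0]],[[0,0,0.045],[0,0,0]],[[0,0,0.045],[0,0,0]]]'

```text
t: 5.65
tool_pos: [0.4647, -0.2005, -0.0076]
orientation: [-3.123, 0.339, 0.002]
force: [-0.4, 0.5, 0.9]
opening: 0.0006
gripper_force: 0.0
```

Emit:
jog_arm --rows '[[[0,0,0.01],[0,0,0]],[[0,0,0.02],[0,0,0]],[[0,0,0.03],[0,0,0]],[[0,0,0.03],[0,0,0]]]'

```text
t: 6.05
tool_pos: [0.4649, -0.2006, -0.0133]
orientation: [-3.123, 0.339, 0.001]
force: [-1.0, -0.2, 0.1]
opening: 0.0005
gripper_force: 0.0
```

Emit:
jog_arm --rows '[[[0,0,0.01],[0,0,0]],[[0,0,0.02],[0,0,0]],[[0,0,0.02],[0,0,0]]]'

```text
t: 6.35
tool_pos: [0.4649, -0.2006, -0.0172]
orientation: [-3.123, 0.339, 0.001]
force: [-0.3, -0.4, 0.3]
opening: 0.0008
gripper_force: 0.0
```

Emit:
jog_arm --rows '[[[0,0,0.01],[0,0,0]],[[0,0,0.02],[0,0,0]],[[0,0,0.02],[0,0,0]]]'

```text
t: 6.65
tool_pos: [0.4649, -0.2006, -0.0213]
orientation: [-3.123, 0.339, 0.001]
force: [0.6, 0.1, 0.0]
opening: 0.0002
gripper_force: 0.0
```

Emit:
jog_arm --rows '[[[0,0,0.01],[0,0,0]],[[0,0,0.02],[0,0,0]],[[0,0,0.02],[0,0,0]]]'

```text
t: 6.95
tool_pos: [0.4649, -0.2006, -0.0253]
orientation: [-3.123, 0.339, 0.001]
force: [0.3, -0.2, 0.1]
opening: 0.0005
gripper_force: 0.0
```

Emit:
jog_arm --rows '[[[0,0,0.01],[0,0,0]],[[0,0,0.02],[0,0,0]],[[0,0,0.02],[0,0,0]]]'

```text
t: 7.25
tool_pos: [0.4649, -0.2006, -0.0293]
orientation: [-3.123, 0.339, 0.001]
force: [0.3, 0.1, 0.4]
opening: 0.0003
gripper_force: 0.0
```

Emit:
jog_arm --rows '[[[0,0,0.005],[0,0,0]],[[0,0,0.01],[0,0,0]],[[0,0,0.015],[0,0,0]],[[0,0,0.015],[0,0,0]]]'

```text
t: 7.65
tool_pos: [0.465, -0.2007, -0.0321]
orientation: [-3.123, 0.339, 0.0]
force: [-0.8, -0.1, 0.1]
opening: 0.0008
gripper_force: 0.0
```

Emit:
jog_arm --rows '[[[0,0,0.005],[0,0,0]],[[0,0,0.01],[0,0,0]],[[0,0,0.015],[0,0,0]],[[0,0,0.015],[0,0,0]]]'

```text
t: 8.05
tool_pos: [0.465, -0.2007, -0.0351]
orientation: [-3.123, 0.339, 0.0]
force: [0.3, 0.1, -0.2]
opening: 0.0001
gripper_force: 0.0
```

Run:
```python
from h import *
from plant import imaging,robot
a=imaging.read_camera("wrist"); b=imaging.read_camera("scene"); pickle.dump((a,b),open("l5.pkl","wb"))
c=a; print(robot.read_state()["tool_pos"],"cam pos",-(c["R"].T@c["t"]).round(4))
f=c["frame"].astype(int)[:250]; m=(f[:,:,0]>f[:,:,2]*2+40)&(f[:,:,0]>f[:,:,1]*1.5)
y,x=np.where(m); print(x.min(),x.max(),y.min(),y.max())
print("pred",proj(c,pose(.535,-.2175,0,-.216,np.array([[8,11,52],[8,-11,52],[-8,-11,52],[-8,11,52]])/1e3)).round(0).tolist())
p=robot.read_state()["tool_pos"]
w=cv2.resize(a["frame"][60:360,160:480],(480,450)); w=cv2.convertScaleAbs(w,alpha=1.3,beta=10)
s=cv2.resize(b["frame"][150:240,270:334],(320,450),interpolation=cv2.INTER_CUBIC); s=cv2.convertScaleAbs(s,alpha=1.3,beta=10)
for z in(p[2],p[2]+.035):
    q=proj(b,[p[0],p[1],z])[0]; cv2.circle(s,(int((q[0]-270)*5),int((q[1]-150)*5)),4,(255,0,0),1)
cv2.imwrite("pics/l5.png",np.hstack([w,s])[:,:,::-1])
```

```text
[ 0.46511258 -0.20073537 -0.03496496] cam pos [ 0.5292 -0.2151  0.1701]
291 353 118 165
pred [[290.0, 118.0], [356.0, 118.0], [355.0, 168.0], [291.0, 168.0]]
```

View pics/l5.png

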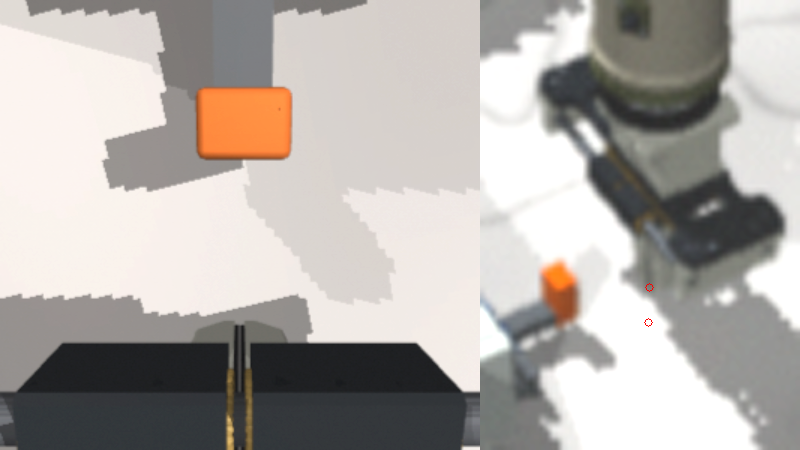

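The wrist image matches the reported camera height, so the kinematics are right and the fingers simply end about 38 to 40 mm short of the nominal TCP. I'll finish the touch test.

Emit:
jog_arm --rows '[[[0,0,0.005],[0,0,0]],[[0,0,0.01],[0,0,0]],[[0,0,0.01],[0,0,0]]]'

```text
t: 8.45
tool_pos: [0.465, -0.2007, -0.0371]
orientation: [-3.123, 0.339, 0.0]
force: [-1.0, -0.2, -0.2]
opening: 0.0009
gripper_force: 0.0
```

Emit:
jog_arm --rows '[[[0,0,0.005],[0,0,0]],[[0,0,0.01],[0,0,0]],[[0,0,0.01],[0,0,0]]]'

```text
t: 8.75
tool_pos: [0.465, -0.2007, -0.0391]
orientation: [-3.123, 0.339, 0.0]
force: [-0.4, -0.0, 0.2]
opening: 0.0006
gripper_force: 0.0
```

Emit:
jog_arm --rows '[[[0,0,0.005],[0,0,0]],[[0,0,0.01],[0,0,0]],[[0,0,0.015],[0,0,0]],[[0,0,0.015],[0,0,0]]]'

```text
t: 9.15
tool_pos: [0.4652, -0.2008, -0.0393]
orientation: [-3.123, 0.339, 0.001]
force: [-14.0, 6.5, 30.4]
opening: 0.0004
gripper_force: 15.4
```

Emit:
jog_arm --rows '[[[0,0,0.005],[0,0,0]],[[0,0,0.01],[0,0,0]],[[0,0,0.01],[0,0,0]]]'

```text
t: 9.45
tool_pos: [0.4653, -0.2008, -0.0394]
orientation: [-3.123, 0.339, 0.002]
force: [-23.0, 12.4, 52.7]
opening: 0.0007
gripper_force: 26.4
```

The tips touch the bench at a reported z of -0.039, so true tip z = reported z + 0.039. I'll lift, open, return over the post and go down to a reported z of about -0.018.

Emit:
jog_arm --rows '[[[0,0,-0.1],[0,0,0]],[[0,0,-0.3],[0,0,0]],[[0,0,-0.42],[0,0,0]],[[0,0,-0.42],[0,0,0]],[[0,0,-0.42],[0,0,0]]]' --hand -1

```text
t: 9.95
tool_pos: [0.4657, -0.2011, 0.0405]
orientation: [3.123, -0.339, 0.002]
force: [-0.5, -0.4, 0.0]
opening: 0.0356
gripper_force: 0.0
```

Emit:
jog_arm --rows '[[[0.1,0,0],[0,0,0]],[[0.2,0,0],[0,0,0]],[[0.3,0,0],[0,0,0]],[[0.355,0,0],[0,0,0]],[[0.355,0,0],[0,0,0]]]'

```text
t: 10.45
tool_pos: [0.5342, -0.2156, 0.038]
orientation: [-3.122, 0.339, 0.004]
force: [-0.0, -0.6, -0.5]
opening: 0.0756
gripper_force: 0.0
```

Run:
```python
from d import *
delta([.535,-.2175,-.018],down(-.216)); s=robot.read_state(); print(s["opening"],s["tool_pos"])
```

```text
t 10.45 shift [0.0067, 0.0088, 0.28] turn [-0.0005, 0.0016, -0.0] |mm| 56.0
0.07562656533586598 [ 0.53420997 -0.21555881  0.03799497]
```

Emit:
jog_arm --rows '[[[0,0.009,0.08],[0,0,0]],[[0,0.009,0.18],[0,0,0]],[[0,0.009,0.26],[0,0,0]],[[0,0.009,0.28],[0,0,0]]]'

```text
t: 10.85
tool_pos: [0.5309, -0.2164, -0.0198]
orientation: [-3.121, 0.339, 0.009]
force: [0.4, 0.1, -0.1]
opening: 0.0928
gripper_force: 0.0
```

Emit:
jog_arm --rows '[[[0,0,0],[0,0,0]],[[0,0,0],[0,0,0]],[[0,0,0],[0,0,0]],[[0,0,0],[0,0,0]],[[0,0,0],[0,0,0]]]' --hand 1 --squeeze 30

```text
t: 11.35
tool_pos: [0.5347, -0.218, -0.0152]
orientation: [3.123, -0.339, 0.002]
force: [-0.3, -0.5, 0.3]
opening: 0.0576
gripper_force: 0.0
```

Emit:
jog_arm --rows '[[[0,0,0],[0,0,0]],[[0,0,0],[0,0,0]],[[0,0,0],[0,0,0]],[[0,0,0],[0,0,0]],[[0,0,0],[0,0,0]]]'

```text
t: 11.85
tool_pos: [0.5343, -0.2169, -0.016]
orientation: [-3.122, 0.339, 0.0]
force: [1.3, 5.0, 0.3]
opening: 0.0219
gripper_force: 30.0
```

The post is gripped (opening 21.9 mm), so now I'll pull.

Emit:
jog_arm --rows '[[[-0.02,0,0],[0,0,0]],[[-0.06,0,0],[0,0,0]],[[-0.11,0,0],[0,0,0]],[[-0.17,0,0],[0,0,0]],[[-0.22,0,0],[0,0,0]]]'

```text
t: 12.35
tool_pos: [0.4917, -0.2077, -0.016]
orientation: [-3.123, 0.339, -0.003]
force: [6.7, 1.6, -4.6]
opening: 0.022
gripper_force: 30.0
```

Emit:
jog_arm --rows '[[[-0.05,0,0],[0,0,0]],[[-0.1,0,0],[0,0,0]],[[-0.14,0,0],[0,0,0]],[[-0.17,0,0],[0,0,0]],[[-0.19,0,0],[0,0,0]]]'

```text
t: 12.85
tool_pos: [0.4547, -0.1996, -0.016]
orientation: [-3.123, 0.339, -0.003]
force: [7.7, 3.1, -5.8]
opening: 0.0223
gripper_force: 30.0
```

Emit:
jog_arm --rows '[[[-0.01,0,0],[0,0,0]],[[-0.02,0,0],[0,0,0]],[[-0.03,0,0],[0,0,0]],[[-0.03,0,0],[0,0,0]]]'

```text
t: 13.25
tool_pos: [0.4523, -0.1991, -0.0157]
orientation: [3.123, -0.339, 0.013]
force: [22.5, -1.1, -18.7]
opening: 0.0221
gripper_force: 30.0
```

The carriage is at its stop: 84 mm of travel, then the force rose to 22 N. I'll release and lift.

Emit:
jog_arm --rows '[[[0,0,0],[0,0,0]],[[0,0,0],[0,0,0]],[[0,0,0],[0,0,0]],[[0,0,0],[0,0,0]]]' --hand -1

```text
t: 13.65
tool_pos: [0.4479, -0.199, -0.0159]
orientation: [3.123, -0.339, -0.0]
force: [0.5, -1.1, -0.3]
opening: 0.0493
gripper_force: 0.0
```

Emit:
jog_arm --rows '[[[0,0,-0.1],[0,0,0]],[[0,0,-0.3],[0,0,0]],[[0,0,-0.5],[0,0,0]],[[0,0,-0.75],[0,0,0]],[[0,0,-0.9],[0,0,0]]]'

```text
t: 14.15
tool_pos: [0.4492, -0.1996, 0.1684]
orientation: [3.121, -0.339, 0.006]
force: [1.3, 0.0, -0.8]
opening: 0.0888
gripper_force: 0.0
```

Run:
```python
from h import *
from d import *
from plant import imaging
c=imaging.read_camera("wrist"); pickle.dump(c,open("w6.pkl","wb"))
s=robot.read_state(); print(s["tool_pos"],s["opening"])
f=c["frame"].astype(int); m=(f[:,:,0]>f[:,:,2]*2+40)&(f[:,:,0]>f[:,:,1]*1.5)
n,l,st,ce=cv2.connectedComponentsWithStats(m.astype(np.uint8))
for i in range(1,n):
    if st[i,4]>60: print(st[i],at(c,*ce[i],.052).round(4))
r=(.549,-.2195); L=pose(*r,0,-.216,np.array([[-16.4,0,42.2]])/1e3)[0]; print("label",L,proj(c,L))
h=proj(c,L)[0].astype(int)
cr=c["frame"][max(0,h[1]-100):h[1]+100,h[0]-130:h[0]+130]
cv2.imwrite("pics/w6.png",cv2.resize(cr,None,fx=3,fy=3)[:,:,::-1])
# label: white bright low-saturation on blue
hsv=cv2.cvtColor(c["frame"],cv2.COLOR_RGB2HSV)
b=((hsv[...,0]>95)&(hsv[...,0]<125)&(hsv[...,1]>120)&(hsv[...,2]>60)).astype(np.uint8)
n,l,st,ce=cv2.connectedComponentsWithStats(b)
for i in range(1,n):
    if st[i,4]>60: print("blue",st[i],ce[i].round(1))
sq=np.array([[10,10],[10,-10],[-10,-10],[-10,10]])/1e3
cs=np.cos(.35);sn=np.sin(.35)
def cas(P): # cassette->reader
    P=np.atleast_2d(P); return np.c_[.005+P[:,0]*cs-P[:,2]*sn,P[:,1],.042+P[:,0]*sn+P[:,2]*cs]
print("label corners",proj(c,pose(*r,0,-.216,cas(np.c_[sq[:,0]-.02,sq[:,1],np.full(4,.0075)]))).round(0).tolist())
print("cass corners",proj(c,pose(*r,0,-.216,cas([[x,y,.007] for x,y in((.035,.012),(.035,-.012),(-.035,-.012),(-.035,.012))]))).round(0).tolist())
t=down(-.132); delta([.45,0,.18],t)
```

```text
[ 0.45131062 -0.20082536  0.17301604] 0.09099253135020664
[308 214  21  19 374] [ 0.4572 -0.2003  0.052 ]
label [ 0.53298109 -0.21598508  0.0422    ] [[316.88879084 141.58514309]]
blue [234  43 167   2 232] [321.4  43.7]
blue [ 304   73   28   79 1157] [318.  104.4]
blue [163 248  32  50 608] [179.6 272. ]
blue [120 259  35  57 735] [138.8 288. ]
label corners [[306.0, 131.0], [328.0, 131.0], [327.0, 152.0], [307.0, 152.0]]
cass corners [[303.0, 77.0], [331.0, 77.0], [329.0, 157.0], [305.0, 157.0]]
t 14.2 shift [-0.2218, -0.9791, -0.0404] turn [0.0024, -0.0063, -0.0538] |mm| 201.0
```

```bash
cat > lab.py <<'E'
from h import *
from d import *
from plant import imaging
import sys
cs=np.cos(.35);sn=np.sin(.35)
def cas(P):
    P=np.atleast_2d(P); return np.c_[.005+P[:,0]*cs-P[:,2]*sn,P[:,1],.042+P[:,0]*sn+P[:,2]*cs]
if __name__=="__main__":
    c=imaging.read_camera("wrist"); print(robot.read_state()["tool_pos"],-(c["R"].T@c["t"]))
    f=c["frame"].astype(int); m=(f[:,:,0]>f[:,:,2]*2+40)&(f[:,:,0]>f[:,:,1]*1.5)
    n,l,st,ce=cv2.connectedComponentsWithStats(m.astype(np.uint8))
    for i in range(1,n):
        if st[i,4]>60: print(st[i],at(c,*ce[i],.05).round(4))
    hsv=cv2.cvtColor(c["frame"],cv2.COLOR_RGB2HSV)
    b=((hsv[...,0]>95)&(hsv[...,0]<125)&(hsv[...,1]>120)&(hsv[...,2]>60)).astype(np.uint8)
    n,l,st,ce=cv2.connectedComponentsWithStats(b)
    for i in range(1,n):
        if st[i,4]>60: print("blue",st[i],ce[i].round(1))
    r=(.549,-.2195)
    print("cass corners",proj(c,pose(*r,0,-.216,cas([[x,y,.007] for x,y in((.035,.012),(.035,-.012),(-.035,-.012),(-.035,.012))]))).round(1).tolist())
    print("screen etc roof front",proj(c,pose(*r,0,-.216,[[.05,.065,.088],[.05,-.065,.088]])).round(1).tolist())
    print("post top",proj(c,pose(*r,0,-.216,[[-.108,.011,.052],[-.092,-.011,.052]])).round(1).tolist())
    delta([.45,0,.2],down(-.132))
E
python3 lab.py
```

```text
[ 0.45115866 -0.2007381   0.17022215] [ 0.51355851 -0.21411056  0.37893557]
[307 217  21  18 370] [ 0.457  -0.2002  0.05  ]
blue [234  50 164   2 166] [315.9  50. ]
blue [ 304   78   26   78 1098] [317.1 109.1]
blue [164 250  31  47 533] [179.7 271.6]
blue [122 261  34  56 827] [139.2 291.2]
cass corners [[302.0, 82.7], [329.3, 82.7], [328.1, 160.1], [304.0, 160.1]]
screen etc roof front [[233.0, 54.2], [397.6, 54.4]]
post top [[305.1, 239.7], [327.1, 224.0]]
t 14.25 shift [-0.22, -0.9785, -0.1539] turn [0.0022, -0.0058, -0.0539] |mm| 202.9
```

The post, cassette and roof edge all show the same offset of about 2.5 mm in this view, so the carriage is at its stop and the reader origin is about (0.5505, -0.2205). Now to the scanner.

Emit:
jog_arm --rows '[[[-0.1,-0.2,-0.15],[0,0,-0.054]],[[-0.22,-0.45,-0.15],[0,0,-0.054]],[[-0.22,-0.7,-0.15],[0,0,-0.054]],[[-0.22,-0.98,-0.15],[0,0,-0.054]],[[-0.22,-0.98,-0.15],[0,0,-0.054]]]'

```text
t: 14.75
tool_pos: [0.4469, 0.006, 0.1932]
orientation: [-3.134, 0.201, 0.001]
force: [0.2, -0.3, -0.2]
opening: 0.0929
gripper_force: 0.0
```

Run:
```python
from d import *
delta([.587,.2523,.13],down(-.134))
```

```text
t 14.75 shift [0.5375, -1.3103, 0.3171] turn [-0.0009, 0.0005, 0.0037] |mm| 290.3
```

Emit:
jog_arm --rows '[[[0.1,-0.25,0.0],[0,0,0]],[[0.2,-0.5,0.05],[0,0,0]],[[0.35,-0.75,0.1],[0,0,0]],[[0.45,-0.97,0.2],[0,0,0]],[[0.45,-0.97,0.2],[0,0,0]]]'

```text
t: 15.25
tool_pos: [0.5615, 0.1856, 0.1502]
orientation: [3.135, -0.203, -0.006]
force: [-0.3, 0.1, -0.2]
opening: 0.0925
gripper_force: 0.0
```

Run:
```python
from d import *
delta([.587,.2523,.13],down(-.134))
```

```text
t 15.25 shift [0.0837, -0.3475, 0.1006] turn [0.0005, 0.0025, 0.003] |mm| 74.3
```

Emit:
jog_arm --rows '[[[0.08,-0.15,0.1],[0,0,0]],[[0.08,-0.34,0.1],[0,0,0]],[[0.08,-0.34,0.1],[0,0,0]],[[0.08,-0.34,0.1],[0,0,0]],[[0.08,-0.34,0.1],[0,0,0]]]'

```text
t: 15.75
tool_pos: [0.5864, 0.247, 0.1335]
orientation: [3.134, -0.207, -0.001]
force: [-0.1, 0.2, -0.1]
opening: 0.093
gripper_force: 0.0
```

Run:
```python
from h import *
from d import *
from plant import imaging
c=imaging.read_camera("wrist"); pickle.dump(c,open("w7.pkl","wb"))
delta([.587,.2523,.13],down(-.134)); print(robot.read_state()["tool_pos"])
def q(P,z,o=(.597,.251),y=-.134): return proj(c,pose(*o,z,y,np.array(P)/1e3)).round(0).tolist()
hd=[[80,23,36],[80,-23,36],[30,-23,36],[30,23,36]]; print("pred head",q(hd,.03)); print("handle",q([[30,13,28],[30,-13,28],[-80,-13,28],[-80,13,28]],.03)); print("base",q([[95,38,6],[95,-38,6],[-95,-38,6],[-95,38,6]],0))
hsv=cv2.cvtColor(c["frame"],cv2.COLOR_RGB2HSV)
m=((hsv[...,0]>20)&(hsv[...,0]<35)&(hsv[...,1]>150)&(hsv[...,2]>90)).astype(np.uint8); m[300:]=0
n,l,st,ce=cv2.connectedComponentsWithStats(m)
for i in range(1,n):
    if st[i,4]>100:
        print(st[i]); k,_=cv2.findContours((l==i).astype(np.uint8),0,1); print(cv2.minAreaRect(k[0]),cv2.approxPolyDP(k[0],4,True).reshape(-1,2).tolist())
cv2.imwrite("pics/w7.png",c["frame"][:,:,::-1])
```

```text
t 15.8 shift [-0.0018, -0.0275, 0.0198] turn [0.0003, 0.0001, 0.001] |mm| 6.8
[0.58662768 0.24679472 0.13395702]
pred head [[283.0, 130.0], [342.0, 130.0], [341.0, 195.0], [284.0, 195.0]]
handle [[297.0, 194.0], [328.0, 194.0], [327.0, 315.0], [299.0, 315.0]]
base [[273.0, 119.0], [354.0, 119.0], [349.0, 306.0], [279.0, 306.0]]
[ 287  128   58   64 2149]
((315.5, 159.5), (63.0, 57.0), 90.0) [[288, 129], [289, 189], [341, 190], [343, 130]]
```

View pics/w7.png

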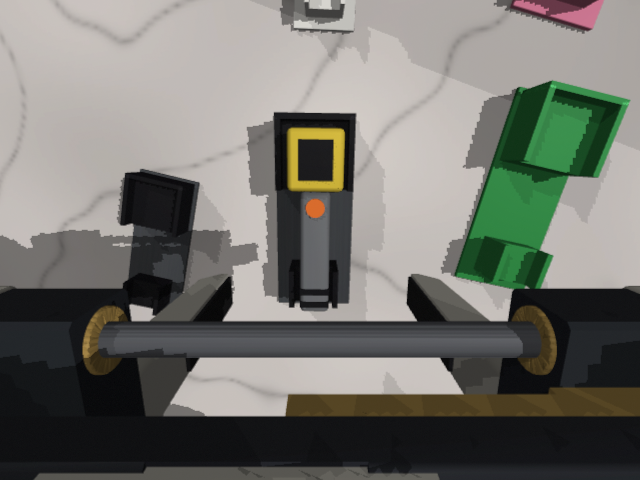

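The wrist view shows the scanner head centred at (315.5,159.5), with the handle along column 315 and square to the fingers. That puts the handle at (0.5895, 0.250). I'll go down to a reported z of -0.011 and grip.

Emit:
jog_arm --rows '[[[0.012,-0.018,0.2],[0,0,0]],[[0.012,-0.018,0.4],[0,0,0]],[[0.012,-0.018,0.55],[0,0,0]],[[0.012,-0.018,0.66],[0,0,0]],[[0.012,-0.018,0.66],[0,0,0]]]'

```text
t: 16.3
tool_pos: [0.5864, 0.2488, -0.002]
orientation: [3.132, -0.209, -0.01]
force: [-0.5, 0.2, -0.1]
opening: 0.0932
gripper_force: 0.0
```

Emit:
jog_arm --rows '[[[0,0,0.02],[0,0,0]],[[0,0,0.045],[0,0,0]],[[0,0,0.06],[0,0,0]],[[0,0,0.06],[0,0,0]],[[0,0,0.06],[0,0,0]]]'

```text
t: 16.8
tool_pos: [0.59, 0.2513, -0.0093]
orientation: [-3.134, 0.206, -0.001]
force: [0.9, 1.0, -0.9]
opening: 0.0928
gripper_force: 0.0
```

Run:
```python
from d import *
delta([.5895,.250,-.011],down(-.134)); print(robot.read_state()["force"])
```

```text
t 16.8 shift [-0.0016, 0.0066, 0.0087] turn [-0.0003, -0.0005, 0.0016] |mm| 2.2
[ 0.91537658  1.0126519  -0.85935261]
```

Emit:
jog_arm --rows '[[[0,0.006,0],[0,0,0]],[[0,0.006,0],[0,0,0]],[[0,0.006,0],[0,0,0]],[[0,0.006,0],[0,0,0]],[[0,0.006,0],[0,0,0]]]' --hand 1 --squeeze 40

```text
t: 17.3
tool_pos: [0.5894, 0.2499, -0.0099]
orientation: [-3.135, 0.206, -0.0]
force: [0.0, -0.5, 0.3]
opening: 0.0574
gripper_force: 0.0
```

Emit:
jog_arm --rows '[[[0,0,0],[0,0,0]],[[0,0,0],[0,0,0]],[[0,0,0],[0,0,0]],[[0,0,0],[0,0,0]],[[0,0,0],[0,0,0]]]'

```text
t: 17.8
tool_pos: [0.5895, 0.2499, -0.0099]
orientation: [-3.135, 0.206, -0.0]
force: [-0.6, 0.3, -1.1]
opening: 0.0259
gripper_force: 40.0
```

Emit:
jog_arm --rows '[[[0,0,0],[0,0,0]],[[0,0,0],[0,0,0]]]'

```text
t: 18.0
tool_pos: [0.5894, 0.2499, -0.0099]
orientation: [-3.135, 0.206, -0.0]
force: [1.2, 0.9, -0.9]
opening: 0.0256
gripper_force: 40.0
```

Run:
```python
from d import *
delta([.5895,.250,-.011],down(-.134)); s=robot.read_state(); print(s["tool_pos"],s["orientation"],s["force"],s["opening"],s["gripper_force"])
```

```text
t 18.0 shift [0.0003, -0.0003, 0.0054] turn [-0.0, -0.0, 0.0016] |mm| 1.1
[ 0.58943149  0.24994487 -0.00991637] [-3.13477225e+00  2.06498182e-01 -2.29754849e-05] [ 1.23253694  0.94172976 -0.867776  ] 0.025638705559824546 39.96841013431549
```

The handle is gripped (opening 25.6 mm, 40 N). The grasp pose was (0.5894, 0.2499, -0.0099, yaw -0.1316). Next I'll lift and compute the aim pose.

Emit:
jog_arm --rows '[[[0,0,-0.03],[0,0,0]],[[0,0,-0.1],[0,0,0]],[[0,0,-0.25],[0,0,0]],[[0,0,-0.45],[0,0,0]],[[0,0,-0.65],[0,0,0]]]'

```text
t: 18.5
tool_pos: [0.5889, 0.2497, 0.122]
orientation: [3.135, -0.207, -0.001]
force: [1.4, -1.0, -1.6]
opening: 0.0256
gripper_force: 40.0
```

```bash
cat > aim.py <<'E'
from h import *
from d import *
WT=np.array([.065,0,-.0399])
def aim(r=(.5505,-.2205),yaw=-.216,off=.08):
    L=pose(*r,0,yaw,np.array([[-.01637,0,.0422]]))[0]; R=down(yaw,.35); n=-R[:,2]
    return L+off*n-R@WT,R
if __name__=="__main__":
    s=robot.read_state(); print(s["tool_pos"],s["opening"],s["gripper_force"],s["force"])
    p,R=aim(); print("aim",p)
    delta([.43,.07,.2],down(-.16)); delta([.43,.07,.2],R); delta(p,R)
E
python3 aim.py
```

```text
[0.58893637 0.24969561 0.12203607] 0.02557718808524562 39.96854603290558 [ 1.37621166 -0.96773896 -1.60503151]
aim [ 0.46143935 -0.20095803  0.05758049]
t 18.5 shift [-0.6701, 0.9952, -0.3892] turn [0.0002, 0.0003, 0.018] |mm| 252.2
t 18.5 shift [-0.6701, 0.9952, -0.3892] turn [-0.0092, 0.223, 0.0532] |mm| 252.2
t 18.5 shift [-0.336, 2.3174, 0.3231] turn [-0.0092, 0.223, 0.0532] |mm| 472.8
```

Emit:
jog_arm --rows '[[[-0.1,0.1,-0.15],[0,0,0.01]],[[-0.25,0.3,-0.2],[0,0,0.02]],[[-0.4,0.5,-0.25],[0,0.05,0.03]],[[-0.55,0.72,-0.3],[0,0.1,0.04]],[[-0.65,0.92,-0.3],[0,0.16,0.05]]]'

```text
t: 19.0
tool_pos: [0.4598, 0.1148, 0.1822]
orientation: [3.095, -0.317, 0.333]
force: [-0.7, -0.5, -0.4]
opening: 0.0258
gripper_force: 40.0
```

Run:
```python
from aim import *
p,R=aim(); n=-R[:,2]; print(robot.read_state()["tool_pos"])
a=delta(p+.06*n,R)
```

```text
[0.4598224  0.11483901 0.18223252]
t 19.0 shift [0.1491, 1.5466, 0.3673] turn [-0.0079, 0.0868, 0.0062] |mm| 319.3
```

Emit:
jog_arm --rows '[[[0.02,0.2,0],[-0.005,0.03,0.005]],[[0.04,0.4,0],[-0.008,0.06,0.006]],[[0.06,0.6,0],[-0.008,0.06,0.006]],[[0.1,0.8,0.05],[-0.008,0.06,0.006]],[[0.15,1.0,0.1],[-0.008,0.06,0.006]]]'

```text
t: 19.5
tool_pos: [0.4528, -0.0882, 0.167]
orientation: [3.054, -0.327, 0.471]
force: [1.0, 0.1, -2.1]
opening: 0.0262
gripper_force: 40.0
```

Run:
```python
from aim import *
p,R=aim(); n=-R[:,2]; print(robot.read_state()["tool_pos"])
a=delta(p+.03*n,R)
```

```text
[ 0.45279716 -0.08815199  0.16702313]
t 19.5 shift [-0.0175, 0.5411, 0.4218] turn [0.0008, 0.0277, 0.0017] |mm| 137.3
```

Emit:
jog_arm --rows '[[[-0.01,0.2,0.1],[0,0.02,0]],[[-0.015,0.38,0.2],[0,0.02,0]],[[-0.015,0.46,0.32],[0,0.02,0]],[[-0.015,0.46,0.36],[0,0.02,0]],[[-0.015,0.46,0.36],[0,0.02,0]]]'

```text
t: 20.0
tool_pos: [0.4504, -0.1801, 0.0947]
orientation: [3.046, -0.33, 0.51]
force: [-0.1, -0.5, -2.7]
opening: 0.0259
gripper_force: 40.0
```

Emit:
jog_arm --rows '[[[0,0,0],[0,0,0]],[[0,0,0],[0,0,0]],[[0,0,0],[0,0,0]]]'

```text
t: 20.3
tool_pos: [0.4522, -0.1802, 0.0971]
orientation: [3.043, -0.325, 0.516]
force: [-0.5, 0.3, -2.2]
opening: 0.026
gripper_force: 40.0
```

Run:
```python
from aim import *
from plant import imaging
from lab import cas
p,R=aim(); print(robot.read_state()["tool_pos"])
a=delta(p,R)
c=imaging.read_camera("wrist"); pickle.dump(c,open("w8.pkl","wb"))
hsv=cv2.cvtColor(c["frame"],cv2.COLOR_RGB2HSV)
for nm,lo,hi in(("blue",95,125),("yel",20,35)):
    b=((hsv[...,0]>lo)&(hsv[...,0]<hi)&(hsv[...,1]>120)&(hsv[...,2]>60)).astype(np.uint8)
    n,l,st,ce=cv2.connectedComponentsWithStats(b)
    for i in range(1,n):
        if st[i,4]>80 and st[i,1]<300: print(nm,st[i],ce[i].round(1))
r=(.5505,-.2205)
print("cass",proj(c,pose(*r,0,-.216,cas([[x,y,.007] for x,y in((.035,.012),(.035,-.012),(-.035,-.012),(-.035,.012))]))).round(1).tolist())
s=robot.read_state();Rt=Ro.from_rotvec(s["orientation"]).as_matrix()
hd=np.array([[80,23,36],[80,-23,36],[30,-23,36],[30,23,36]])/1e3
P=np.c_[hd[:,0]+.01,-hd[:,1],-.0399-hd[:,2]]
print("head pred",proj(c,s["tool_pos"]+P@Rt.T).round(1).tolist())
```

```text
[ 0.45223942 -0.18015247  0.09712031]
t 20.3 shift [-0.0021, 0.0915, 0.2089] turn [0.0007, 0.0089, 0.0024] |mm| 45.6
blue [256  49 179   3 187] [346.6  50. ]
yel [ 260   95  122  133 9035] [320.6 158.7]
cass [[327.7, 91.4], [357.9, 91.5], [355.2, 181.1], [326.8, 181.0]]
head pred [[255.2, 92.9], [383.0, 92.9], [377.2, 229.4], [260.9, 229.3]]
```

The head sits in the hand as modelled, predicted within 2 px. Now the final approach.

Emit:
jog_arm --rows '[[[-0.002,0.05,0.07],[0,0.009,0.002]],[[-0.002,0.091,0.14],[0.001,0.009,0.002]],[[-0.002,0.091,0.19],[0.001,0.009,0.002]],[[-0.002,0.091,0.209],[0.001,0.009,0.002]],[[-0.002,0.091,0.209],[0.001,0.009,0.002]]]'

```text
t: 20.85
tool_pos: [0.4603, -0.2006, 0.0556]
orientation: [3.042, -0.331, 0.533]
force: [-0.2, 0.3, -2.1]
opening: 0.0257
gripper_force: 40.0
```

Emit:
jog_arm --rows '[[[0,0,0],[0,0,0]],[[0,0,0],[0,0,0]],[[0,0,0],[0,0,0]]]'

```text
t: 21.15
tool_pos: [0.4609, -0.2014, 0.0568]
orientation: [3.04, -0.331, 0.536]
force: [0.1, -0.6, -2.0]
opening: 0.0257
gripper_force: 40.0
```

Run:
```python
from aim import *
from plant import imaging
p,R=aim(); s=robot.read_state(); print(s["tool_pos"],s["gripper_force"])
a=delta(p,R)
c=imaging.read_camera("wrist"); pickle.dump(c,open("w9.pkl","wb"))
b=imaging.read_camera("scene"); pickle.dump(b,open("s9.pkl","wb"))
# roof front edge check: screen bezel / roof
r=(.5505,-.2205)
hsv=cv2.cvtColor(c["frame"],cv2.COLOR_RGB2HSV); m=((hsv[...,0]>80)&(hsv[...,0]<95)&(hsv[...,1]>120)).astype(np.uint8)
print("roof corners",proj(c,pose(*r,0,-.216,[[.05,.065,.088],[.05,-.065,.088]])).round(1).tolist())
cr=c["frame"][0:300,170:470]; sc=cv2.resize(b["frame"][150:250,240:340],(450,450),interpolation=cv2.INTER_CUBIC)
cr=cv2.resize(cr,(350,350)); cr=cv2.copyMakeBorder(cr,0,100,0,0,0)
cv2.imwrite("pics/a9.png",np.hstack([cr,sc])[:,:,::-1])
```

```text
[ 0.46086776 -0.20139613  0.05677671] 39.968692660331726
t 21.15 shift [0.0036, -0.0028, -0.003] turn [-0.0001, 0.0005, -0.0005] |mm| 1.1
roof corners [[209.3, 27.6], [426.9, 27.3]]
```

View pics/a9.png

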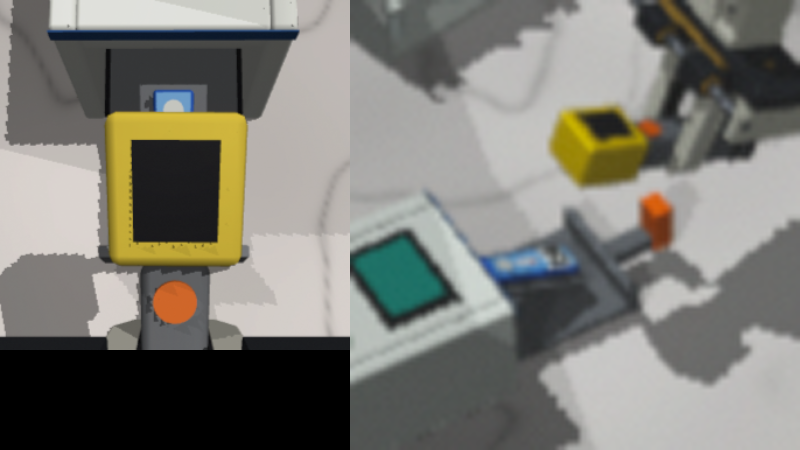

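The scanner head is centred over the cassette (column 176 against 174), the roof edge is at its predicted row, and there is a clear gap in the scene view. I'll hold still for over 2 s.

Emit:
jog_arm --rows '[[[0,0,0],[0,0,0]],[[0,0,0],[0,0,0]],[[0,0,0],[0,0,0]],[[0,0,0],[0,0,0]],[[0,0,0],[0,0,0]]]'

```text
t: 21.75
tool_pos: [0.4605, -0.2013, 0.0561]
orientation: [3.041, -0.331, 0.535]
force: [0.6, -0.6, -1.6]
opening: 0.0254
gripper_force: 40.0
```

Emit:
jog_arm --rows '[[[0,0,0],[0,0,0]],[[0,0,0],[0,0,0]],[[0,0,0],[0,0,0]],[[0,0,0],[0,0,0]],[[0,0,0],[0,0,0]]]'

```text
t: 22.25
tool_pos: [0.4605, -0.2013, 0.0561]
orientation: [3.041, -0.331, 0.535]
force: [-0.4, 0.0, -2.5]
opening: 0.0258
gripper_force: 40.0
```

Emit:
jog_arm --rows '[[[0,0,0],[0,0,0]],[[0,0,0],[0,0,0]],[[0,0,0],[0,0,0]],[[0,0,0],[0,0,0]],[[0,0,0],[0,0,0]]]'

```text
t: 22.75
tool_pos: [0.4605, -0.2013, 0.0561]
orientation: [3.041, -0.331, 0.535]
force: [-0.2, -1.0, -2.4]
opening: 0.026
gripper_force: 40.0
```

Emit:
jog_arm --rows '[[[0,0,0],[0,0,0]],[[0,0,0],[0,0,0]],[[0,0,0],[0,0,0]],[[0,0,0],[0,0,0]],[[0,0,0],[0,0,0]]]'

```text
t: 23.25
tool_pos: [0.4605, -0.2013, 0.0561]
orientation: [3.041, -0.331, 0.535]
force: [0.5, 1.1, -1.8]
opening: 0.0257
gripper_force: 40.0
```

Emit:
jog_arm --rows '[[[0,0,0],[0,0,0]],[[0,0,0],[0,0,0]],[[0,0,0],[0,0,0]],[[0,0,0],[0,0,0]],[[0,0,0],[0,0,0]]]'

```text
t: 23.75
tool_pos: [0.4605, -0.2013, 0.0561]
orientation: [3.041, -0.331, 0.535]
force: [-0.3, 0.1, -2.2]
opening: 0.0262
gripper_force: 40.0
```

Emit:
jog_arm --rows '[[[0,0,-0.1],[0,0,0]],[[0,-0.05,-0.25],[0,0,0]],[[0,-0.2,-0.4],[0,0,0]],[[0,-0.4,-0.5],[0,0,0]],[[0,-0.6,-0.5],[0,0,0]]]'

```text
t: 24.25
tool_pos: [0.4547, -0.0769, 0.1548]
orientation: [3.037, -0.335, 0.545]
force: [2.1, 0.0, -2.0]
opening: 0.0255
gripper_force: 40.0
```

Run:
```python
from aim import *
print(robot.read_state()["tool_pos"])
delta([.46,.08,.2],down(-.1316)); delta([.5894,.2499,.15],down(-.1316))
```

```text
[ 0.45465027 -0.07688427  0.15476492]
t 24.25 shift [-0.057, -0.7715, -0.262] turn [0.0096, -0.2261, -0.0554] |mm| 163.4
t 24.25 shift [0.2745, -1.7414, 0.1282] turn [0.0096, -0.2261, -0.0554] |mm| 353.5
```

Emit:
jog_arm --rows '[[[0,-0.2,-0.1],[0,-0.05,-0.01]],[[0,-0.4,-0.15],[0,-0.11,-0.03]],[[0,-0.6,-0.2],[0.005,-0.17,-0.04]],[[0,-0.8,-0.2],[0.009,-0.226,-0.055]],[[0.1,-1.0,-0.15],[0.009,-0.226,-0.055]]]'

```text
t: 24.75
tool_pos: [0.5054, 0.1187, 0.1859]
orientation: [-3.134, 0.202, 0.014]
force: [1.3, -0.3, -2.3]
opening: 0.0259
gripper_force: 40.0
```

Run:
```python
from aim import *
print(robot.read_state()["tool_pos"])
delta([.5894,.2499,.14],down(-.1316))
```

```text
[0.50541941 0.11866949 0.18585296]
t 24.75 shift [0.3343, -0.7045, 0.2266] turn [-0.0003, 0.0057, 0.0019] |mm| 162.4
```

Emit:
jog_arm --rows '[[[0.1,-0.2,0.05],[0,0,0]],[[0.2,-0.4,0.1],[0,0,0]],[[0.29,-0.58,0.2],[0,0,0]],[[0.29,-0.58,0.22],[0,0,0]],[[0.29,-0.58,0.22],[0,0,0]]]'

```text
t: 25.25
tool_pos: [0.5754, 0.2245, 0.1383]
orientation: [3.134, -0.201, -0.017]
force: [-0.7, -0.5, -3.1]
opening: 0.0258
gripper_force: 40.0
```

Emit:
jog_arm --rows '[[[0,0,0],[0,0,0]],[[0,0,0],[0,0,0]],[[0,0,0],[0,0,0]]]'

```text
t: 25.55
tool_pos: [0.5772, 0.2235, 0.1429]
orientation: [-3.133, 0.205, 0.007]
force: [-0.3, -0.4, -2.3]
opening: 0.0259
gripper_force: 40.0
```

Run:
```python
from aim import *
print(robot.read_state()["tool_pos"])
delta([.5894,.2499,.03],down(-.1316))
```

```text
[0.57724176 0.22350043 0.14285138]
t 25.55 shift [0.0455, -0.1381, 0.5642] turn [-0.0008, 0.0028, 0.0004] |mm| 116.5
```

Emit:
jog_arm --rows '[[[0.045,-0.138,0],[-0.001,0.003,0]],[[0.045,-0.138,0.1],[-0.001,0.003,0]],[[0.045,-0.138,0.3],[-0.001,0.003,0]],[[0.045,-0.138,0.5],[-0.001,0.003,0]],[[0.045,-0.138,0.56],[-0.001,0.003,0]]]'

```text
t: 26.05
tool_pos: [0.585, 0.2488, 0.0246]
orientation: [3.131, -0.205, -0.013]
force: [-0.9, -0.5, -2.7]
opening: 0.026
gripper_force: 40.0
```

Emit:
jog_arm --rows '[[[0,0,0],[0,0,0]],[[0,0,0],[0,0,0]],[[0,0,0],[0,0,0]],[[0,0,0],[0,0,0]]]'

```text
t: 26.45
tool_pos: [0.5902, 0.2511, 0.0317]
orientation: [-3.135, 0.204, -0.002]
force: [0.0, -0.6, -2.8]
opening: 0.026
gripper_force: 40.0
```

Run:
```python
from aim import *
print(robot.read_state()["tool_pos"])
delta([.5894,.2499,-.0089],down(-.1316))
```

```text
[0.59017677 0.25105361 0.03171284]
t 26.45 shift [-0.0034, 0.0063, 0.2031] turn [-0.0003, -0.0009, 0.0011] |mm| 40.6
```

Emit:
jog_arm --rows '[[[-0.003,0.006,0.05],[0,-0.001,0.001]],[[-0.003,0.006,0.1],[0,-0.001,0.001]],[[-0.003,0.006,0.14],[0,-0.001,0.001]],[[-0.003,0.006,0.17],[0,-0.001,0.001]],[[-0.003,0.006,0.18],[0,-0.001,0.001]]]'

```text
t: 26.95
tool_pos: [0.5864, 0.249, -0.0088]
orientation: [3.133, -0.206, -0.01]
force: [0.1, 1.0, -1.9]
opening: 0.0257
gripper_force: 40.0
```

Emit:
jog_arm --rows '[[[0,0,0.005],[0,0,0]],[[0,0,0.01],[0,0,0]],[[0,0,0.01],[0,0,0]],[[0,0,0.015],[0,0,0]],[[0,0,0.015],[0,0,0]]]'

```text
t: 27.45
tool_pos: [0.5878, 0.2495, -0.0097]
orientation: [3.134, -0.206, -0.005]
force: [0.4, -1.5, -1.0]
opening: 0.0258
gripper_force: 40.0
```

Run:
```python
from aim import *
print(robot.read_state()["tool_pos"],robot.read_state()["force"])
delta([.5894,.2499,-.0099],down(-.1316))
```

```text
[ 0.58783482  0.2494687  -0.00967605] [ 0.41487257 -1.53544031 -1.0288066 ]
t 27.45 shift [0.0075, -0.0032, 0.0011] turn [0.0007, 0.0019, 0.0002] |mm| 1.6
```

Emit:
jog_arm --rows '[[[0,0,0.003],[0,0,0]],[[0,0,0.003],[0,0,0]],[[0,0,0.003],[0,0,0]],[[0,0,0.003],[0,0,0]]]'

```text
t: 27.85
tool_pos: [0.5879, 0.2495, -0.0099]
orientation: [3.134, -0.206, -0.005]
force: [-1.8, -0.3, 6.4]
opening: 0.0255
gripper_force: 40.0
```

Run:
```python
from aim import *
print(robot.read_state()["tool_pos"],robot.read_state()["force"])
delta([.5894,.2499,-.0099],down(-.1316))
```

```text
[ 0.58785281  0.24946556 -0.00990679] [-1.83592252 -0.3223583   6.39461949]
t 27.85 shift [0.0074, -0.0032, -0.0001] turn [0.0007, 0.0019, 0.0002] |mm| 1.6
```

It is resting. I'll make a small 1.5 mm correction, then release.

Emit:
jog_arm --rows '[[[0.004,0,-0.003],[0,0.001,0]],[[0.008,-0.003,-0.003],[0,0.002,0]],[[0.008,-0.003,-0.003],[0,0.002,0]],[[0.008,-0.003,-0.002],[0,0.002,0]],[[0.008,-0.003,-0.001],[0,0.002,0]]]'

```text
t: 28.35
tool_pos: [0.5891, 0.2497, -0.0099]
orientation: [3.133, -0.206, -0.001]
force: [-6.6, -3.0, 9.0]
opening: 0.0258
gripper_force: 40.0
```

Run:
```python
from aim import *
print(robot.read_state()["tool_pos"],robot.read_state()["force"])
delta([.5894,.2499,-.0099],down(-.1316))
```

```text
[ 0.5890789   0.24968138 -0.00993561] [-6.55749612 -2.97248655  9.00728054]
t 28.35 shift [0.0014, -0.0013, -0.0002] turn [0.001, 0.0005, 0.0002] |mm| 0.4
```

Within 0.4 mm of the pick-up pose. Releasing and lifting.

Emit:
jog_arm --rows '[[[0,0,0],[0,0,0]],[[0,0,0],[0,0,0]],[[0,0,0],[0,0,0]],[[0,0,0],[0,0,0]],[[0,0,0],[0,0,0]]]' --hand -1

```text
t: 28.85
tool_pos: [0.5891, 0.2497, -0.0106]
orientation: [3.133, -0.206, -0.001]
force: [0.2, -0.2, 0.9]
opening: 0.0612
gripper_force: 0.0
```

Emit:
jog_arm --rows '[[[0,0,0],[0,0,0]],[[0,0,0],[0,0,0]],[[0,0,0],[0,0,0]],[[0,0,-0.05],[0,0,0]],[[0,0,-0.15],[0,0,0]]]'

```text
t: 29.35
tool_pos: [0.5875, 0.2492, 0.0183]
orientation: [3.132, -0.206, -0.007]
force: [-0.5, -0.3, -0.7]
opening: 0.0922
gripper_force: 0.0
```

Emit:
jog_arm --rows '[[[0,0,-0.15],[0,0,0]],[[0,0,-0.35],[0,0,0]],[[0,0,-0.55],[0,0,0]],[[0,0,-0.57],[0,0,0]],[[0,0,-0.57],[0,0,0]]]'

```text
t: 29.85
tool_pos: [0.5909, 0.2505, 0.1367]
orientation: [-3.134, 0.206, -0.006]
force: [-0.3, -0.2, -0.3]
opening: 0.0929
gripper_force: 0.0
```

Emit:
jog_arm --rows '[[[0,0,0],[0,0,0]],[[0,0,0],[0,0,0]],[[0,0,0],[0,0,0]]]'

```text
t: 30.15
tool_pos: [0.5881, 0.2495, 0.1316]
orientation: [3.132, -0.206, -0.006]
force: [0.1, 0.0, 0.1]
opening: 0.093
gripper_force: 0.0
```

Run:
```python
from h import *
from plant import imaging,robot
w7=pickle.load(open("w7.pkl","rb")); print(robot.read_state()["tool_pos"],robot.read_state()["force"])
def head(c):
    hsv=cv2.cvtColor(c["frame"],cv2.COLOR_RGB2HSV)
    m=((hsv[...,0]>20)&(hsv[...,0]<35)&(hsv[...,1]>150)&(hsv[...,2]>90)).astype(np.uint8); m[300:]=0
    n,l,st,ce=cv2.connectedComponentsWithStats(m); i=1+np.argmax(st[1:,4]); k,_=cv2.findContours((l==i).astype(np.uint8),0,1)
    q=cv2.minAreaRect(k[0]); return q, at(c,*q[0],.066).round(4)
c=imaging.read_camera("wrist"); print(head(w7)); print(head(c))
# post now vs initial in scene
d=pickle.load(open("cams0.pkl","rb")); S=imaging.read_camera("scene"); T=imaging.read_camera("top")
for n,c in(("scene",S),("top",T)):
    f=c["frame"].astype(int); m=(f[:,:,0]>f[:,:,2]*2+40)&(f[:,:,0]>f[:,:,1]*1.5)
    k,l,st,ce=cv2.connectedComponentsWithStats(m.astype(np.uint8))
    for i in range(1,k):
        if 8<st[i,4]<120: print(n,st[i],ce[i].round(1),at(c,*ce[i],.045).round(4))
    # anything else moved
    for z,(x,y) in((0,(0,0)),): pass
    print("pred post stop",proj(c,pose(.5495,-.2202,0,-.216,[[-.1,0,.052]])).round(1).tolist())
```

```text
[0.5881165  0.24950983 0.13159654] [0.13810849 0.00362842 0.12365938]
(((315.5, 159.5), (63.0, 57.0), 90.0), array([0.6539, 0.2409, 0.066 ]))
(((319.5, 161.0), (64.0, 57.0), 90.0), array([0.6539, 0.2403, 0.066 ]))
scene [272 113   4   4  12] [273.5 114.5] [ 0.2625 -0.5765  0.045 ]
scene [259 121   4   4  10] [260.5 122.4] [ 0.3256 -0.5753  0.045 ]
scene [274 122   3   5  11] [275. 124.] [ 0.2932 -0.5337  0.045 ]
scene [246 129   3   4  10] [247.2 130.3] [ 0.388  -0.5749  0.045 ]
scene [261 130   3   5  11] [261.8 131.7] [ 0.355  -0.5342  0.045 ]
scene [247 138   4   5  13] [248.5 139.7] [ 0.4165 -0.5342  0.045 ]
scene [305 193   6  11  43] [307.6 197.4] [ 0.4544 -0.195   0.045 ]
scene [630 248  10  14 102] [635.4 254.6] [-0.1086  0.6484  0.045 ]
scene [600 286  27  20  55] [609.3 298.5] [0.0945 0.6754 0.045 ]
scene [375 306   5   5  22] [376.9 307.9] [0.603  0.2425 0.045 ]
pred post stop [[307.4, 194.9]]
top [525 287   7   6  31] [528.  289.4] [ 0.4479 -0.5142  0.045 ]
top [390 288  10   7  54] [394.4 291.4] [ 0.4531 -0.1981  0.045 ]
top [544 300   7   5  31] [547. 302.] [ 0.4171 -0.5558  0.045 ]
top [527 314   8   5  32] [530.9 316. ] [ 0.3857 -0.5149  0.045 ]
top [546 327   8   5  32] [549.8 328.8] [ 0.3548 -0.556   0.045 ]
top [530 341   7   5  30] [533.3 343. ] [ 0.3238 -0.5143  0.045 ]
top [549 354   8   6  35] [552.7 356.2] [ 0.2925 -0.556   0.045 ]
top [  0 435  18  33  84] [ 12.2 447.5] [0.1242 0.6974 0.045 ]
pred post stop [[395.1, 291.8]]
```

The scanner is back within 1 mm of where it lay, and the post is at its predicted stop position in both fixed cameras. Handing in.

```bash
python3 -c "
from plant import robot
print(robot.close_job())"
```

```text
the job is handed in; nothing more can be done
None
```

I pulled the carriage out to its stop, held the scanner aimed at the label about 8 cm off for over 2 s, set it back within 1 mm of where it lay and let go, then handed the job in at about 30 s of the 67 s allowed; the first grip on the post closed above it, because the fingertips end 39 mm short of the stated TCP, and I allowed for that from then on.

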